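# Thread-check the jacking screws and lock the good ones for transport

### The arm

A 7-joint arm with a two-finger parallel gripper is mounted at the origin on a cart in front of the work surface, level with it; the furniture and walls round the work are solid. World frame = base frame: x ahead of the robot, y to its left, z up, the work surface at z = 0. Lengths are in m, angles in rad, forces in N, time in s.
With the tool pointing down it reaches from about 0.35 to 0.9 m from the base axis. Payload 8.1 kg.
Tool frame: the origin (TCP) lies midway between the tips of the shut fingers; the grasp point (between the pads) lies 19 mm behind it; z points along the fingers, y is the line along which they close (so a half turn about z gives the same grasp; the last joint's range is limited). The gripper opens to 85 mm and grips with 20 to 120 N. Pads are 22 mm wide; open, the fingers measure 114 mm over their backs; the gripper's body (76 mm by 85 mm) begins 54 mm behind the grasp point. The pads swing forward as they close: fully open they stand 13 mm farther back than shut.
Start: joints at [1.006, 0.434, 0.025, 1.573, -0.012, 1.134, -0.075], TCP at [0.278, -0.56, 0.208] pointing down, gripper open.
Joint ranges: [-2.62, 2.62], [-0.44, 2.09], [-1.27, 1.32], [0.08, 2.57], [-1.32, 4.46], [0.12, 2], [-2.74, 2.74]. Speed limits (rad/s): [2.22, 2.22, 3.01, 3.01, 3.14, 3.14, 3.14].

### API

Orientations are given as a unit quaternion [x, y, z, w].
In Python, from workcell import read_state, camera, camera_model, job_done gives the robot as it stands.
- The arm moves only by the tool jog_arm, never from a script. Its argument "steps" is a list of rows, each a list of 3 entries, a list of its own where there are three numbers: the opening, from 0 (shut) to 1 (fully open), then the shift along the tool's x, y, z in cm, then the turn about the tool's z in rad. In form: [[claw, [tx, ty, tz], yaw], ...]. A call has 1 to 8 rows; each row shifts and turns the commanded pose from where the row before left it, along the tool's axes as they then stand; what a row does not reach is not made up. A row lasts 1/8 s, in which the tool goes at most 62.5 mm and 10.7 degrees, less where a joint would pass 70% of its speed; a pose out of reach is approached as far as the arm can. A call is refused whole if a number of a shift passes 6.25 or a number of a turn 0.188, either way. A call with a gripper value outside its range is refused whole. The fingers move at their own pace and stop on an object; "newtons" is the grip in N (left out, the last holds). Time passes only in rows, so rows that do not move let the fingers close. It gives the time, the measured TCP pose, the force, the opening and the grip force at its end, in the units of the state.
- read_state(): the state, without advancing time (a new reading comes with each control period).
- camera(name): name is "scene" or "top" or "wrist"; returns the picture (420x560x3 uint8, red, green, blue); there is no depth.
- camera_model(name): a dict with "intrinsics" (3x3 intrinsics, pixels), "k1" (the pictures are not rectified: a ray, as slopes to the right and down, at radius r is drawn at 1 + k1 r^2 times it, then the intrinsics apply), "extrinsics" (4x4, takes a point from camera to world coordinates). Camera axes: x right, y up, looking along -z (the intrinsics and any distortion apply to the point x, -y, -z); pixel columns grow to the right and rows downward; lengths in m; the calibration is good to about 2 mm. A picture is of the moment at which its call begins: read the wrist's pose just before it. camera_model takes no time and is no camera call; for the wrist camera it gives the pose at the moment of the call.
- job_done(): hands the job in; it is judged then, once.
The state is a dict: "t": time; "joint_pos": joint angles; "joint_velocities": joint speeds; "joint_torque": joint torques, N m; "position": TCP position; "tool_rot": TCP orientation; "ft_force": force on the tool from outside, world axes, zero at the start; "moment": the same for the moment, N m; "grip_width": finger opening in m; "gripper_force": force on a finger pad.
Only numpy, scipy, OpenCV 4.12 (cv2) and the standard library are available. Lean on these libraries where they do the work, as an engineer would, in place of code of your own. Each camera call takes 0.05 s, during which the arm holds its last target. There are 200 camera calls.

### The job

Before this rack of T-handle jacking screws goes out with the service kit, run every screw clockwise down its gauge nut with a light push until it stops. Each one that turns freely all the way home is kept: push its keeper away from you to the end stop so that the fork locks the collar. One that binds part-way must not be forced: leave it where it stuck, with its keeper drawn right back, and do not shift the things standing round about.

Things in the scene. Friction and masses are not known exactly. Their poses are not given: they have to be found in the camera images.
- rack: the transport rack's base plate, grey, 385 mm long (rack y) by 122 mm, 12 mm thick, fixed to the table, a hoop handle (up to 71 mm high) at each end; origin on its underside, on the line of the three screw axes, under the middle screw; the three stations stand on it in a row 125 mm apart along its y; its x points away from the robot
- station_a: one of three stations alike in looks, in any order along the row: grey table 62 mm wide on four pillars, with a brass gauge nut, a T-handle screw and a keeper. Origin on the screw's axis at the pillars' feet (12 mm above the work table); x away from the robot, y left along the row. Table top 123 mm above the origin, brass rim 126 mm, keeper's guide rails (x -93 to -31 mm) up to 145 mm
- screw_a (a joint): turn of this T-handle screw in its gauge nut, rad, growing clockwise from above; it sinks 3.2 mm per rad. 0 = only started, 3.9 = home (collar on the brass rim, solid stop); starts at 0 to 0.7. A good thread runs home with under 3 N at the bar; a bad one stops dead earlier, which only turning shows. It stays where left
- screw_a_bar (a point): centre of the crossbar, on the screw's axis; y along the bar: round, 10 mm thick, 117 mm long over its ball ends, through a head 26 mm across that rises 10 mm above this point. When home it is 168 mm above the station's origin, the bar along the row (station y); at joint value q it is 3.2 mm x (3.9 - q) higher and turned (3.9 - q) rad anticlockwise. Free below the bar down to the rails
- keeper_a (a joint): slide of the keeper, m, growing away from the robot (station +x): a forked aluminium plate that slips over the collar of a screw that is home, below its crossbar. 0 = drawn back (start), 0.032 = end stop, locked. Friction about 1.5 N; stays where left. A collar that is not down blocks the fork after about 11 mm
- keeper_a_tab (a point): middle of the keeper's upright tab, the part to push: 44 mm wide along the row, 7 mm thick (rolled top edge 11 mm), from 12 mm below to 20 mm above this point; 82 mm on the robot's side of the screw's axis when drawn back, 50 mm when locked; 158 mm above the station's origin
- station_b: one of three stations alike in looks, in any order along the row: grey table 62 mm wide on four pillars, with a brass gauge nut, a T-handle screw and a keeper. Origin on the screw's axis at the pillars' feet (12 mm above the work table); x away from the robot, y left along the row. Table top 123 mm above the origin, brass rim 126 mm, keeper's guide rails (x -93 to -31 mm) up to 145 mm
- screw_b (a joint): turn of this T-handle screw in its gauge nut, rad, growing clockwise from above; it sinks 3.2 mm per rad. 0 = only started, 3.9 = home (collar on the brass rim, solid stop); starts at 0 to 0.7. A good thread runs home with under 3 N at the bar; a bad one stops dead earlier, which only turning shows. It stays where left
- screw_b_bar (a point): centre of the crossbar, on the screw's axis; y along the bar: round, 10 mm thick, 117 mm long over its ball ends, through a head 26 mm across that rises 10 mm above this point. When home it is 168 mm above the station's origin, the bar along the row (station y); at joint value q it is 3.2 mm x (3.9 - q) higher and turned (3.9 - q) rad anticlockwise. Free below the bar down to the rails
- keeper_b (a joint): slide of the keeper, m, growing away from the robot (station +x): a forked aluminium plate that slips over the collar of a screw that is home, below its crossbar. 0 = drawn back (start), 0.032 = end stop, locked. Friction about 1.5 N; stays where left. A collar that is not down blocks the fork after about 11 mm
- keeper_b_tab (a point): middle of the keeper's upright tab, the part to push: 44 mm wide along the row, 7 mm thick (rolled top edge 11 mm), from 12 mm below to 20 mm above this point; 82 mm on the robot's side of the screw's axis when drawn back, 50 mm when locked; 158 mm above the station's origin
- station_c: one of three stations alike in looks, in any order along the row: grey table 62 mm wide on four pillars, with a brass gauge nut, a T-handle screw and a keeper. Origin on the screw's axis at the pillars' feet (12 mm above the work table); x away from the robot, y left along the row. Table top 123 mm above the origin, brass rim 126 mm, keeper's guide rails (x -93 to -31 mm) up to 145 mm
- screw_c (a joint): turn of this T-handle screw in its gauge nut, rad, growing clockwise from above; it sinks 3.2 mm per rad. 0 = only started, 3.9 = home (collar on the brass rim, solid stop); starts at 0 to 0.7. A good thread runs home with under 3 N at the bar; a bad one stops dead earlier, which only turning shows. It stays where left
- screw_c_bar (a point): centre of the crossbar, on the screw's axis; y along the bar: round, 10 mm thick, 117 mm long over its ball ends, through a head 26 mm across that rises 10 mm above this point. When home it is 168 mm above the station's origin, the bar along the row (station y); at joint value q it is 3.2 mm x (3.9 - q) higher and turned (3.9 - q) rad anticlockwise. Free below the bar down to the rails
- keeper_c (a joint): slide of the keeper, m, growing away from the robot (station +x): a forked aluminium plate that slips over the collar of a screw that is home, below its crossbar. 0 = drawn back (start), 0.032 = end stop, locked. Friction about 1.5 N; stays where left. A collar that is not down blocks the fork after about 11 mm
- keeper_c_tab (a point): middle of the keeper's upright tab, the part to push: 44 mm wide along the row, 7 mm thick (rolled top edge 11 mm), from 12 mm below to 20 mm above this point; 82 mm on the robot's side of the screw's axis when drawn back, 50 mm when locked; 158 mm above the station's origin
- stray_bolt: bolt, 28 mm across, 60 mm high, standing on its head on the rack's base plate between two stations; origin under its middle; a bystander, not to be disturbed
- stray_nut: hexagon nut 28 mm across, 16 mm high, on the rack's base plate between two stations; origin under its middle; a bystander, not to be disturbed
- spray_oil_can: blue spray can with yellow cap, 52 mm in diameter, 165 mm high, standing behind the rack at the left; origin under its middle; a bystander, not to be disturbed
- spool: steel valve spool, 25 mm in diameter, 98 mm high, standing at the right edge of the table; origin under its middle; a bystander, not to be disturbed
- gear: dark pump gear, 52 mm in diameter, 29 mm high, left of the tool box; origin under its middle; a bystander, not to be disturbed

How it is judged:
At the end, for the whole second after the job is handed in: Every screw with a good thread (two of the three) is home (joint above 3.7 of 3.9 rad) with its keeper locked (above 28 of 32 mm); the one that binds has been turned until it stuck (joint above 1.15 rad; it sticks 0.3 rad beyond) and its keeper is still drawn back (under 4 mm) (((value of joint each of screw_b, screw_c above 3.7 rad and value of joint each of keeper_b, keeper_c above 0.028 m and value of joint screw_a between 1.15 and 3 rad and value of joint keeper_a below 0.004 m) or (value of joint each of screw_a, screw_c above 3.7 rad and value of joint each of keeper_a, keeper_c above 0.028 m and value of joint screw_b between 1.15 and 3 rad and value of joint keeper_b below 0.004 m) or (value of joint each of screw_a, screw_b above 3.7 rad and value of joint each of keeper_a, keeper_b above 0.028 m and value of joint screw_c between 1.15 and 3 rad and value of joint keeper_c below 0.004 m))); the robot touches nothing.
It fails at once if a station (its screw, bar or keeper) is forced with more than 60 N (contact force between any of the arm, the fingers and station_a above 60 N or contact force between any of the arm, the fingers and station_b above 60 N or contact force between any of the arm, the fingers and station_c above 60 N).
It fails at once if a bystander is moved by more than 25 mm (distance of any of stray_bolt, stray_nut, spray_oil_can, spool, gear from where it was at the start of the episode above 0.025 m).
It also fails if it takes over 72 s, if anything falls off the work surface, if the arm or the gripper's body presses on something with over 40 N, if the wrist force passes 120 N, or if a joint passes its speed limit or range.

## Working session

There is one attempt and no reset: what is moved stays moved. The work goes in short steps, Python scripts to look and compute and a tool call to move; the robot and the scene stay as the last step left them, time stands still between calls to the robot, and variables do not carry over. Pictures are saved under pics/ and viewed, at most 10 in all, crops included, and the job is handed in when it is done.

Besides the shell and the picture viewer there is one more tool, called after ">>>" by a JSON object that holds its "method" and its "body". jog_arm: Moves the arm, as the interface text tells. Its arguments: {"type":"object","properties":{"steps":{"type":"array"},"newtons":{"type":"number"}},"required":["steps"]}

```bash
mkdir -p pics; ls; python3 - <<'E'
from workcell import *
import cv2,numpy as np
s=read_state();print(s)
for n in ["scene","top"]:
    im=camera(n);cv2.imwrite(f"pics/{n}0.png",im[:,:,::-1]);m=camera_model(n);print(n,np.round(m["intrinsics"],1).tolist(),m["k1"],np.round(m["extrinsics"],4).tolist())
E
```

```text
pics
{'t': 0.0, 'joint_pos': array([ 1.0064073 ,  0.43521196,  0.02494458,  1.57409127, -0.01164519,
        1.13400198, -0.07510822]), 'joint_velocities': array([-0.00060835, -0.00067283, -0.00308543,  0.00099334,  0.00053829,
        0.00214198,  0.00015886]), 'joint_torque': array([-4.00624767e-04, -6.70474863e+01,  1.02459613e+00, -3.16206515e+01,
        1.54204544e-02,  1.27490581e-02,  5.67014433e-05]), 'position': array([ 0.27820339, -0.55906296,  0.20763476]), 'tool_rot': array([ 9.73469941e-01,  2.28813589e-01, -2.22628428e-04, -7.51698139e-04]), 'ft_force': array([-0.2879737 , -0.02125838,  0.16847995]), 'moment': array([-0.00739447, -0.00038129, -0.00447633]), 'gripper_force': 0.0, 'grip_width': 0.08562821548694674}
scene [[457.1, 0.0, 280.1], [0.0, 457.1, 210.5], [0.0, 0.0, 1.0]] 0.002606709727028475 [[-0.5287, 0.63, -0.5689, -0.0078], [-0.8488, -0.3898, 0.3572, 0.3265], [0.0033, 0.6717, 0.7408, 0.9262], [0.0, 0.0, 0.0, 1.0]]
top [[490.8, 0.0, 278.9], [0.0, 490.8, 215.0], [0.0, 0.0, 1.0]] 0.039635894816274296 [[-0.0026, 0.993, -0.118, 0.4072], [-0.9999, -0.0014, 0.0103, -0.0168], [0.0101, 0.1181, 0.993, 1.3338], [0.0, 0.0, 0.0, 1.0]]
```

View pics/scene0.png

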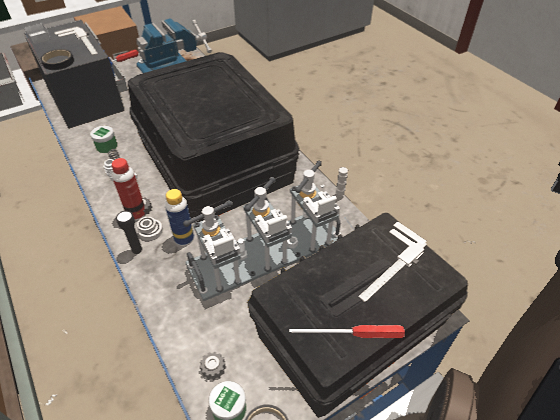

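View pics/top0.png

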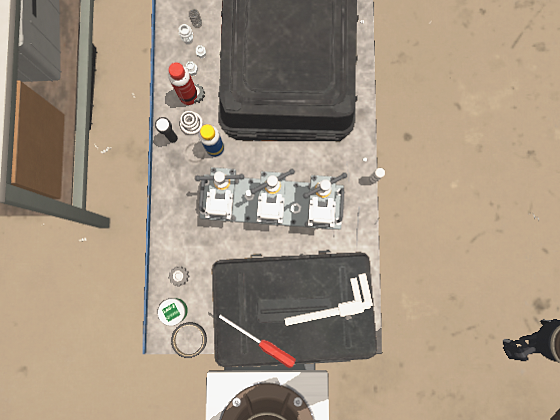

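View crop.

The scene view shows the rack with three stations between the two black cases. In the top view the heads sit near (220,180), (272,183) and (325,185). I'll zoom in.

```bash
cat > h.py <<'E'
from workcell import *
import cv2,numpy as np
def ray(n,uv,m=None):
    m=m or camera_model(n);K=np.array(m["intrinsics"]);E=np.array(m["extrinsics"])
    d=np.array([(uv[0]-K[0,2])/K[0,0],(uv[1]-K[1,2])/K[1,1]]);p=d.copy()
    for _ in range(20): p=d/(1+m["k1"]*(p@p))
    return E[:3,3],E[:3,:3]@np.array([p[0],-p[1],-1])
def onz(n,uv,z,m=None):
    o,d=ray(n,uv,m);return o+d*(z-o[2])/d[2]
def proj(n,P,m=None):
    m=m or camera_model(n);K=np.array(m["intrinsics"]);E=np.array(m["extrinsics"])
    q=E[:3,:3].T@(np.array(P)-E[:3,3]);s=np.array([q[0],-q[1]])/-q[2];s=s*(1+m["k1"]*(s@s))
    return K[0,0]*s[0]+K[0,2],K[1,1]*s[1]+K[1,2]
E
python3 - <<'E'
from h import *
im=cv2.imread("pics/top0.png");c=im[155:240,190:390];cv2.imwrite("pics/c1.png",cv2.resize(c,None,fx=4,fy=4,interpolation=cv2.INTER_CUBIC))
im=cv2.imread("pics/scene0.png");c=im[150:300,170:370];cv2.imwrite("pics/c2.png",cv2.resize(c,None,fx=4,fy=4,interpolation=cv2.INTER_CUBIC))
for uv in [(220,180),(272,183),(325,185)]: print(onz("top",uv,.205))
E
```

```text
[0.62376758 0.10848214 0.205     ]
[ 0.61662769 -0.0127255   0.205     ]
[ 0.61177691 -0.13643489  0.205     ]
```

View pics/c1.png

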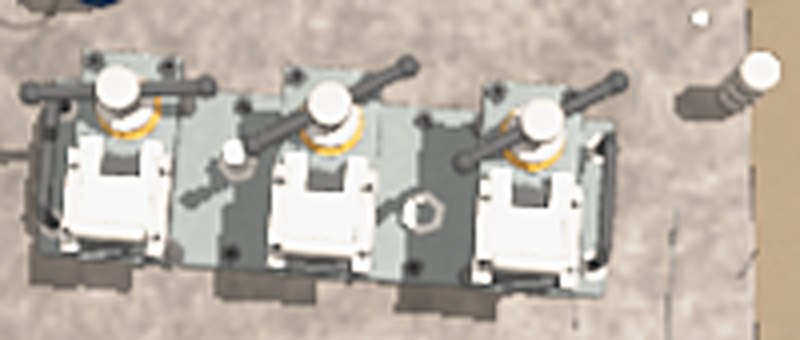

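View pics/c2.png

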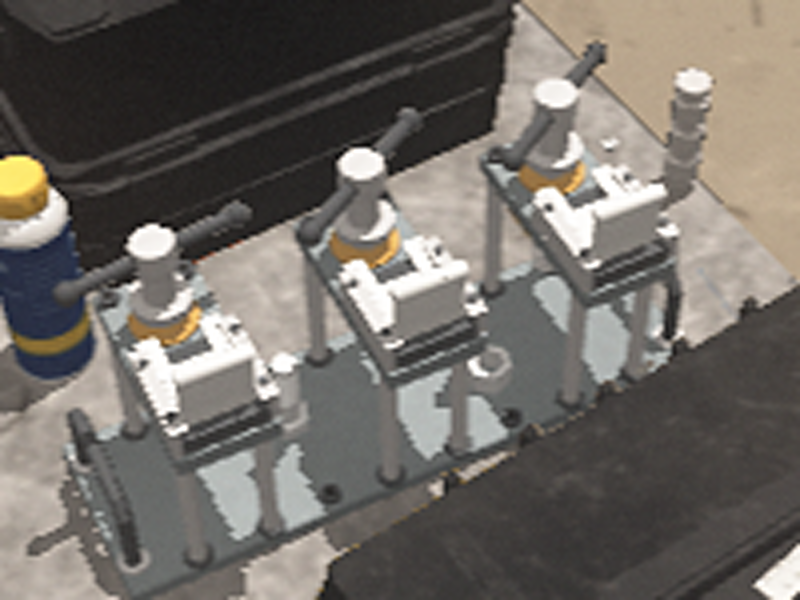

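Both crops are clear, and all three bars sit slightly anticlockwise of the row line. In crop coordinates the head tops are at (118,87), (331,103), (543,120) in the top view and (152,240), (362,163), (556,92) in the scene view. Next I'll locate them by rays.

```bash
python3 - <<'E'
from h import *
T=lambda u,v:((u+.5)/4-.5+190,(v+.5)/4-.5+155)
S=lambda u,v:((u+.5)/4-.5+170,(v+.5)/4-.5+150)
H=[]
for t,s in [((118,87),(152,240)),((331,103),(362,163)),((543,120),(556,92))]:
    o1,d1=ray("top",T(*t));o2,d2=ray("scene",S(*s))
    A=np.c_[d1,-d2];k=np.linalg.lstsq(A,o2-o1,rcond=None)[0];a=o1+k[0]*d1;b=o2+k[1]*d2
    h=onz("top",T(*t),.2015);H.append(h);print("tri",(a+b)/2,np.linalg.norm(a-b),"plane",h,onz("scene",S(*s),.2015))
H=np.array(H);print(np.diff(H,axis=0),np.linalg.norm(np.diff(H[:,:2],axis=0),axis=1))
row=np.arctan2(*(H[0]-H[2])[[1,0]]);print("row yaw(y axis dir - 90deg)",row-np.pi/2)
for l,r in [((28,92),(207,86)),((247,146),(407,66)),((461,161),(617,81))]:
    p=onz("top",T(*l),.1915);q=onz("top",T(*r),.1915);d=p-q;a=np.arctan2(d[1],d[0]);print("len",np.linalg.norm(d),"ctr",(p+q)/2,"bar rel row (acw)",a-row,"q",3.9-np.pi-(a-row),"abs",a)
E
```

```text
tri [0.63183825 0.10948031 0.20340414] 0.003048977123569088 plane [0.63305282 0.11100725 0.2015    ] [0.63248144 0.10771744 0.2015    ]
tri [ 0.62215348 -0.01479011  0.20411277] 0.0029125395843194587 plane [ 0.62351476 -0.01359748  0.2015    ] [ 0.62345708 -0.0171369   0.2015    ]
tri [ 0.6118122  -0.13824602  0.20539365] 0.0024812772872789077 plane [ 0.61330083 -0.1376961   0.2015    ] [ 0.61434998 -0.14170715  0.2015    ]
[[-0.00953806 -0.12460473  0.        ]
 [-0.01021393 -0.12409862  0.        ]] [0.12496924 0.12451824]
row yaw(y axis dir - 90deg) -0.07925352159342935
len 0.10541451329158864 ctr [0.63384276 0.11234851 0.1915    ] bar rel row (acw) 0.11356776464033569 q 0.6448395817698711 abs 1.605110569841803
len 0.10596954508591654 ctr [ 0.62368834 -0.01133858  0.1915    ] bar rel row (acw) 0.5482850595705191 q 0.2101222868396877 abs 2.0398278647719863
len 0.10436914517166984 ctr [ 0.61457825 -0.13649824  0.1915    ] bar rel row (acw) 0.5549783201467311 q 0.2034290262634757 abs 2.0465211253481983
```

>>> {"method": "jog_arm", "body": {"steps": [[0.6,[2,-1,-4],0],[0.6,[4.8,-2.2,-3],0],[0.6,[4.8,-2.2,-1],0],[0.6,[4.8,-2.2,0],0],[0.6,[4.8,-2.2,0],0],[0.6,[4.8,-2.2,0],0],[0.6,[4.8,-2.2,0],0],[0.6,[4.8,-2.2,0],0]], "newtons": 20}}

```text
t: 1.1
position: [0.5248, -0.2527, 0.2881]
tool_rot: [0.973, 0.229, -0.0, -0.0]
ft_force: [0.0, -1.0, -0.3]
grip_width: 0.0512
gripper_force: 0.0
```

```bash
cat >> h.py <<'E'
from scipy.spatial.transform import Rotation as Ro
def go(x,y,z,xang=None,s=None):
    "tool-frame shift (cm) and yaw to world target"
    s=s or read_state();R=Ro.from_quat(s["tool_rot"]).as_matrix();a=np.arctan2(R[1,0],R[0,0])
    d=R.T@(np.array([x,y,z])-s["position"])*100
    print("t",round(s["t"],2),"pos",np.round(s["position"],4),"xang",round(a,3),"j",np.round(s["joint_pos"],2),"F",np.round(s["ft_force"],1),"M",np.round(s["moment"],2),"w",round(s["grip_width"],4),"tilt",np.round(R[:2,2],3))
    print("shift cm",np.round(d,2),"yaw", None if xang is None else round((a-xang+np.pi)%(2*np.pi)-np.pi,3))
E
python3 -c "
from h import *
go(.614,-.139,.28,2.0465)"
```

```text
t 1.1 pos [ 0.5248 -0.2527  0.2881] xang 0.462 j [ 0.45  0.32 -0.13  1.55  0.04  1.28 -0.79] F [ 0.  -1.  -0.3] M [-0.03 -0.03  0.04] w 0.0512 tilt [-0.001  0.   ]
shift cm [13.05 -6.21  0.81] yaw -1.585
```

>>> {"method": "jog_arm", "body": {"steps": [[0.6,[4.3,-2.1,0],0],[0.6,[4.3,-2.1,0],0],[0.6,[4.4,-2.0,0],0],[0.6,[0,0,0],-0.185],[0.6,[0,0,0],-0.185],[0.6,[0,0,0],-0.185],[0.6,[0,0,0],-0.185],[0.6,[0,0,0],-0.185]]}}

```text
t: 2.1
position: [0.6126, -0.1408, 0.2879]
tool_rot: [0.767, 0.641, -0.0, -0.0]
ft_force: [0.0, -0.0, -0.3]
grip_width: 0.0512
gripper_force: 0.0
```

>>> {"method": "jog_arm", "body": {"steps": [[0.6,[0,0,0],-0.185],[0.6,[0,0,0],-0.185],[0.6,[0,0,0],-0.185],[0.6,[0,0,0],-0.1],[0.6,[0,0,0],0]]}}

```text
t: 2.72
position: [0.6126, -0.1409, 0.2879]
tool_rot: [0.523, 0.852, -0.0, -0.0]
ft_force: [-0.1, 0.4, 0.1]
grip_width: 0.051
gripper_force: 0.0
```

```bash
python3 -c "
from h import *
go(.614,-.139,.28,2.0465)
m=camera_model('wrist');im=camera('wrist');cv2.imwrite('pics/w1.png',im[:,:,::-1])
print(m['extrinsics'],m['intrinsics'])
for p in [(.614,-.139,.2015)]: print(proj('wrist',p,m))
"
```

```text
t 2.73 pos [ 0.6126 -0.1409  0.2879] xang 2.041 j [ 0.46  0.44 -0.49  1.41  0.21  1.34  0.43] F [-0.1  0.4  0.1] M [-0.   -0.02 -0.01] w 0.051 tilt [-0.001  0.   ]
shift cm [0.1  0.21 0.79] yaw -0.006
[[ 8.91377065e-01 -4.28998119e-01 -1.46313163e-01  5.73996721e-01]
 [ 4.53262171e-01  8.43248150e-01  2.88939374e-01 -6.68699750e-02]
 [-5.76144357e-04 -3.23872153e-01  9.46100680e-01  4.53450890e-01]
 [ 0.00000000e+00  0.00000000e+00  0.00000000e+00  1.00000000e+00]] [[375.21579963   0.         277.65677088]
 [  0.         375.21579963 211.06219318]
 [  0.           0.           1.        ]]
(np.float64(282.05828736966623), np.float64(205.9448481368097))
```

View pics/w1.png

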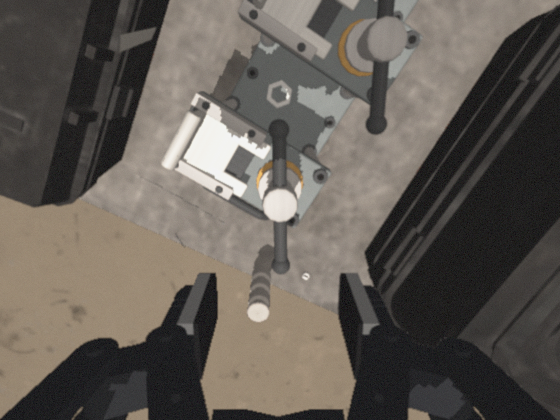

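The wrist view shows the right screw's head at about (280,203), with the bar vertical along tool x. The middle screw's head is at (386,39).

```bash
python3 -c "
from h import *
m=camera_model('wrist')
print(onz('wrist',(280,203.5),.202,m),onz('wrist',(386,39),.202,m))
a=onz('wrist',(280,128),.192,m);b=onz('wrist',(281,267),.192,m);print((a+b)/2,np.linalg.norm(a-b),np.arctan2(*(a-b)[[1,0]]))
go(.6128,-.1385,.185,2.05)"
```

```text
[ 0.61188925 -0.1379069   0.202     ] [ 0.62176084 -0.01515513  0.202     ]
[ 0.61317196 -0.13945481  0.192     ] 0.10594248096301916 2.048994510370319
t 2.77 pos [ 0.6127 -0.1408  0.288 ] xang 2.039 j [ 0.46  0.44 -0.49  1.41  0.21  1.34  0.43] F [0.5 0.1 0. ] M [-0.03 -0.04 -0.02] w 0.0513 tilt [-0.001  0.   ]
shift cm [ 0.19  0.12 10.3 ] yaw -0.011
```

>>> {"method": "jog_arm", "body": {"steps": [[0.6,[0.2,0.1,3],-0.01],[0.6,[0,0,4],0],[0.6,[0,0,3],0],[0.6,[0,0,0.8],0],[0.4,[0,0,0],0],[0.2,[0,0,0],0],[0.1,[0,0,0],0],[0.1,[0,0,0],0]], "newtons": 20}}

```text
t: 3.78
position: [0.6132, -0.1385, 0.1811]
tool_rot: [0.518, 0.855, 0.0, 0.001]
ft_force: [-0.3, 0.1, 0.6]
grip_width: 0.0086
gripper_force: 0.0
```

```bash
python3 -c "
from h import *
go(.6128,-.1385,.18,2.05)"
```

```text
t 3.77 pos [ 0.6132 -0.1385  0.1811] xang 2.052 j [ 0.46  0.51 -0.48  1.57  0.26  1.12  0.4 ] F [-0.3  0.1  0.6] M [-0.01 -0.03  0.01] w 0.0086 tilt [ 0.001 -0.   ]
shift cm [ 0.02 -0.03  0.11] yaw 0.002
```

```bash
python3 -c "
from h import *
im=camera('wrist');im2=camera('scene')[130:300,170:400]
im2=cv2.resize(im2,(560,414));cv2.imwrite('pics/w2.png',cv2.resize(np.vstack([im,im2])[:,:,::-1],(400,600)))
"
```

```text
(no output)
```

View pics/w2.png

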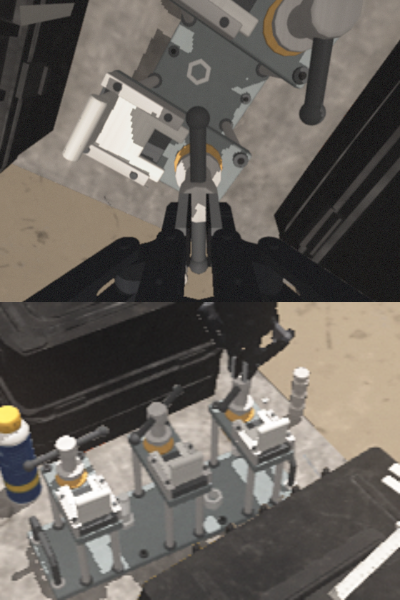

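>>> {"method": "jog_arm", "body": {"steps": [[0.0,[0,0,0],0],[0.0,[0,0,0],0]], "newtons": 20}}

```text
t: 4.12
position: [0.6128, -0.1385, 0.1804]
tool_rot: [0.518, 0.855, -0.0, -0.0]
ft_force: [-0.4, 0.3, 0.6]
grip_width: 0.0001
gripper_force: 0.0
```

```bash
python3 -c "
from h import *
go(.6128,-.1385,.18,2.05);print(read_state()['gripper_force'])
m=camera_model('wrist');im=camera('wrist');cv2.imwrite('pics/w3.png',im[120:420,100:460,::-1].repeat(2,0).repeat(2,1))
for z in (.202,.18): print(proj('wrist',(.6128,-.1385,z),m))"
```

```text
t 4.12 pos [ 0.6128 -0.1385  0.1804] xang 2.052 j [ 0.46  0.51 -0.48  1.57  0.26  1.12  0.4 ] F [-0.4  0.3  0.6] M [-0.01  0.01  0.02] w 0.0001 tilt [-0. -0.]
shift cm [ 0.   -0.    0.04] yaw 0.002
0.0
(np.float64(279.81477848783743), np.float64(285.510972078759))
(np.float64(279.5679963211041), np.float64(262.4940799195502))
```

View pics/w3.png

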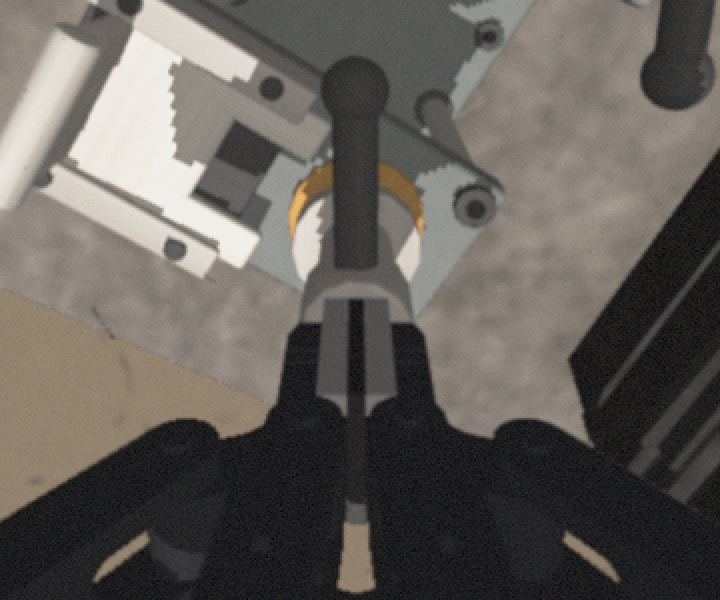

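The shut pads overlap both the head and the middle of the bar with no contact force, so the centre can't be gripped. I'll back out and push the outer bar with shut fingers along an arc instead.

>>> {"method": "jog_arm", "body": {"steps": [[0,[0,0,-3.5],0],[0,[0,0,-3.5],0],[0,[1,0,0],-0.185],[0,[0,0,0],-0.185],[0,[0,0,0],-0.185],[0,[0,0,0],-0.185],[0,[0,0,0],-0.185],[0,[0,0,0],-0.185]]}}

```text
t: 5.18
position: [0.6082, -0.1297, 0.2504]
tool_rot: [-0.013, 1.0, -0.0, -0.0]
ft_force: [0.1, 0.2, -0.3]
grip_width: 0.0001
gripper_force: 0.0
```

>>> {"method": "jog_arm", "body": {"steps": [[0,[0,0,0],-0.185],[0,[0,0,0],-0.185],[0,[0,0,0],-0.09],[0,[0,0,0],0]]}}

```text
t: 5.68
position: [0.6082, -0.1297, 0.2503]
tool_rot: [-0.237, 0.971, 0.0, -0.0]
ft_force: [0.0, 0.1, -0.6]
grip_width: -0.0
gripper_force: 0.0
```

```bash
cat >> h.py <<'E'
def pol(ax,bar,p,z,s=None):
    "shift to stand at p (mm, bar frame: x behind pushed side, y along pushed arm of world angle bar) off axis ax"
    x=bar+np.pi/2;X=np.array([np.cos(x),np.sin(x)]);Y=np.array([np.cos(bar),np.sin(bar)])
    s=s or read_state();r=s["position"][:2]-ax;print("now p mm",np.round([r@X*1e3,r@Y*1e3],1),"F along push X",np.round(s["ft_force"][:2]@X,2))
    w=np.array(ax)+(p[0]*X+p[1]*Y)/1e3;go(w[0],w[1],z,x,s)
A={"R":(.6128,-.1385),"M":(.6225,-.0145),"L":(.632,.1100)}
E
python3 -c "
from h import *
pol(A['R'],2.05,(24,42),.182)"
```

```text
now p mm [0.  9.9] F along push X -0.05
t 5.67 pos [ 0.6082 -0.1297  0.2503] xang -2.662 j [ 0.66  0.54 -0.85  1.47  0.41  1.32  1.83] F [ 0.   0.1 -0.6] M [-0.02  0.06 -0.07] w -0.0 tilt [-0.  0.]
shift cm [2.4  3.21 6.83] yaw 0.0
```

Descend behind the bar, then push gently until contact.

>>> {"method": "jog_arm", "body": {"steps": [[0,[2.4,3.2,0],0],[0,[0,0,3.4],0],[0,[0,0,3.4],0],[0,[0,0,0],0],[0,[-0.4,0,0],0],[0,[-0.4,0,0],0],[0,[0,0,0],0]]}}

```text
t: 6.55
position: [0.5802, -0.1082, 0.1834]
tool_rot: [-0.238, 0.971, -0.0, 0.001]
ft_force: [-0.9, -0.1, -0.1]
grip_width: 0.0002
gripper_force: 0.0
```

```bash
python3 -c "
from h import *
pol(A['R'],2.05,(16,42),.182)"
```

```text
now p mm [14.9 41.9] F along push X 0.85
t 6.55 pos [ 0.5802 -0.1082  0.1834] xang -2.661 j [ 0.66  0.54 -0.85  1.65  0.43  1.15  1.76] F [-0.9 -0.1 -0.1] M [0.02 0.01 0.03] w 0.0002 tilt [0.002 0.   ]
shift cm [0.11 0.01 0.14] yaw 0.001
```

>>> {"method": "jog_arm", "body": {"steps": [[0,[-0.8,0.2,0.06],0.185],[0,[-0.8,0.2,0.06],0.185],[0,[0,0,0],0]]}}

```text
t: 6.92
position: [0.593, -0.0983, 0.1817]
tool_rot: [-0.056, 0.998, -0.0, 0.0]
ft_force: [0.1, 0.1, 0.7]
grip_width: 0.0001
gripper_force: 0.0
```

```bash
python3 -c "
from h import *
pol(A['R'],2.05-.37,(16,42),.181)
cv2.imwrite('pics/t1.png',camera('top')[...,::-1]);im=camera('wrist')[...,::-1];cv2.imwrite('pics/w4.png',im)"
```

```text
now p mm [15.3 42.1] F along push X -0.09
t 6.92 pos [ 0.593  -0.0983  0.1817] xang -3.03 j [ 0.58  0.53 -0.75  1.62  0.39  1.14  1.42] F [0.1 0.1 0.7] M [-0.01  0.04  0.  ] w 0.0001 tilt [ 0.001 -0.   ]
shift cm [ 0.07 -0.01  0.07] yaw 0.003
```

View pics/w4.png

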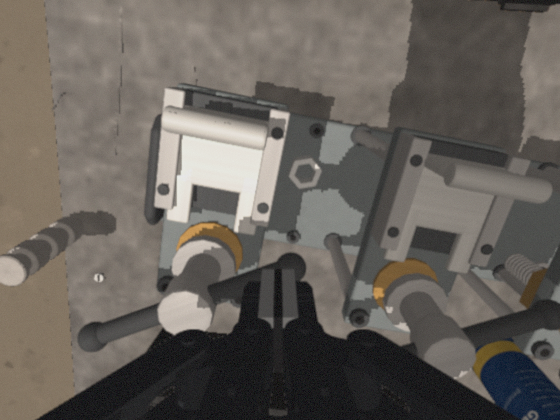

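```bash
python3 -c "
from h import *
m=camera_model('wrist')
for z in (.18,.191):
  a=onz('wrist',(292,265),z,m);b=onz('wrist',(92,336),z,m);print(a,b,(a+b)/2,np.linalg.norm(a-b),np.arctan2(*(a-b)[[1,0]]))
print(onz('wrist',(187,312),.201,m),onz('wrist',(443,351),.201,m))
p=read_state()['position'];print(proj('wrist',p,m))"
```

```text
[ 0.59252944 -0.09230754  0.18      ] [ 0.64552672 -0.19159809  0.18      ] [ 0.61902808 -0.14195281  0.18      ] 0.11254921392591753 2.061085472004219
[ 0.58698125 -0.09342097  0.191     ] [ 0.63648602 -0.18616828  0.191     ] [ 0.61173364 -0.13979463  0.191     ] 0.1051322281341727 2.0610854720042195
[ 0.61071194 -0.13854965  0.201     ] [ 0.61797268 -0.0187465   0.201     ]
(np.float64(278.6438369378511), np.float64(264.78956223059595))
```

The wrist image shows the bar still at its starting angle of 2.06 rad, with the finger on the bar line and no force. I'll check the real fingertip height from the scene camera.

```bash
python3 -c "
from h import *
p=read_state()['position'];q=proj('scene',p);print(p,q,proj('top',p))
im=cv2.imread('pics/t1.png')[...,::-1];sc=camera('scene')
def crop(im,c,k=5,w=40,h=55):
    c=np.round(c).astype(int);return cv2.resize(im[c[1]-h:c[1]+h,c[0]-w:c[0]+w],None,fx=k,fy=k,interpolation=cv2.INTER_CUBIC)
a=crop(sc,q);b=crop(im,proj('top',p))
cv2.circle(a,(200,275),3,(255,0,0),1);cv2.circle(b,(200,275),3,(255,0,0),1)
cv2.imwrite('pics/s2.png',np.hstack([a,b])[...,::-1])"
```

```text
[ 0.5924413  -0.09897164  0.18143983] (np.float64(298.14882303310384), np.float64(191.37262981096953)) (np.float64(308.3300535246464), np.float64(194.81017814584538))
```

View pics/s2.png

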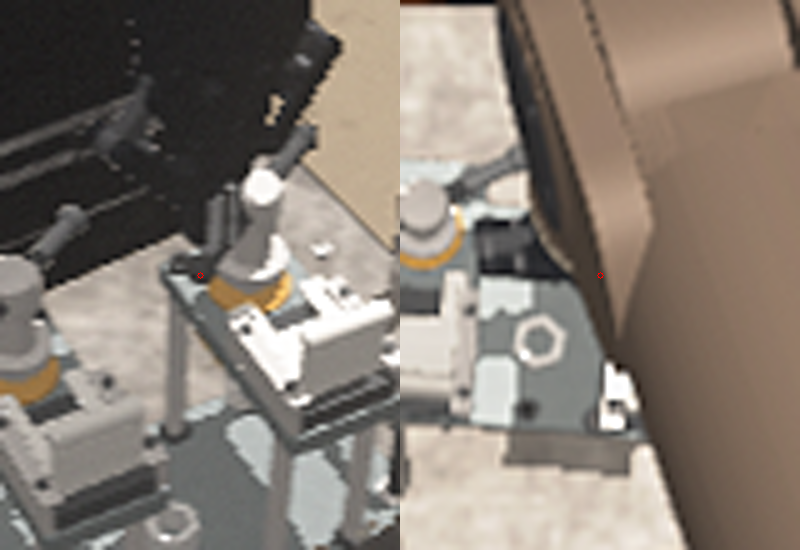

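The fingertips appear in full above the head in the close view, so the real tips must be roughly 20 mm above the reported TCP. I'll back off, go 18 mm lower (still above the rails) and push again.

>>> {"method": "jog_arm", "body": {"steps": [[0,[2.0,-0.2,-0.2],-0.185],[0,[0.9,-0.2,0],-0.185],[0,[0,0,0.7],0],[0,[0,0,0.7],0],[0,[0,0,0.6],0],[0,[0,0,0],0]]}}

```text
t: 7.82
position: [0.5646, -0.1074, 0.1625]
tool_rot: [-0.238, 0.971, 0.0, -0.0]
ft_force: [0.6, 0.1, 0.3]
grip_width: 0.0
gripper_force: 0.0
```

```bash
python3 -c "
from h import *
pol(A['R'],2.05,(16,42),.163)
p=read_state()['position'];print(proj('wrist',p),proj('wrist',p+[0,0,.02]))"
```

```text
now p mm [28.4 49.8] F along push X -0.57
t 7.83 pos [ 0.5646 -0.1074  0.1625] xang -2.662 j [ 0.67  0.54 -0.84  1.71  0.44  1.1   1.75] F [0.6 0.1 0.3] M [ 0.02 -0.    0.  ] w 0.0 tilt [-0.001  0.   ]
shift cm [-1.24 -0.78 -0.05] yaw 0.0
(np.float64(277.8764843782678), np.float64(265.0041661358898)) (np.float64(277.96266917963936), np.float64(285.96469079045085))
```

>>> {"method": "jog_arm", "body": {"steps": [[0,[-1.0,-0.8,0],0],[0,[-0.3,0,0],0],[0,[-0.3,0,0],0],[0,[-0.3,0,0],0],[0,[0,0,0],0]]}}

```text
t: 8.45
position: [0.5855, -0.1055, 0.1632]
tool_rot: [-0.238, 0.971, 0.0, 0.0]
ft_force: [-0.0, -0.4, 0.9]
grip_width: -0.0001
gripper_force: 0.0
```

```bash
python3 -c "
from h import *
pol(A['R'],2.05,(16,42),.163)"
```

```text
now p mm [ 9.  41.8] F along push X 0.21
t 8.45 pos [ 0.5855 -0.1055  0.1632] xang -2.661 j [ 0.64  0.56 -0.83  1.66  0.45  1.12  1.74] F [-0.  -0.4  0.9] M [ 0.03 -0.02  0.03] w -0.0001 tilt [0. 0.]
shift cm [0.7  0.02 0.02] yaw 0.001
```

```bash
python3 - <<'E'
from h import *
im=cv2.imread('pics/w4.png');g=im.max(2)
for n,(u,v) in dict(bar=(125,325),bar2=(150,315),ball=(92,336),bar3=(235,285),tbl=(90,280),plate=(300,130),shad=(315,230),fing=(250,330),bar4=(510,320)).items(): print(n,im[v-1:v+2,u-1:u+2].reshape(-1,3).mean(0).round())
open('h.py','a').write('''
def bars(key,q,im=None,m=None,name="wrist"):
    "dark-mask points at bar height around an axis -> ray angle histogram (rad from axis), annulus 25..58 mm"
    m=m or camera_model(name);im=camera(name) if im is None else im
    z=.180+.0032*(3.9-q);mk=(im.max(2)<85).astype(np.uint8)
    v,u=np.nonzero(mk);K=np.array(m["intrinsics"]);E=np.array(m["extrinsics"])
    d=np.c_[(u-K[0,2])/K[0,0],(v-K[1,2])/K[1,1]];p=d.copy()
    for _ in range(8): p=d/(1+m["k1"]*(p**2).sum(1,keepdims=True))
    D=np.c_[p[:,0],-p[:,1],-np.ones(len(p))]@E[:3,:3].T;P=E[:3,3]+D*((z-E[2,3])/D[:,2])[:,None]
    r=P[:,:2]-A[key];R=np.hypot(*r.T)*1e3;a=np.arctan2(r[:,1],r[:,0])
    h=np.zeros(126)
    for lo in (28,34,40,46,52):
        k=(R>lo)&(R<lo+6);hh,_=np.histogram(a[k],bins=126,range=(-np.pi,np.pi));h+=hh>0
    run=[];b=None
    for i in range(127):
        on=i<126 and h[i]>=5
        if on and b is None: b=i
        if not on and b is not None: run.append((round(-np.pi+b*2*np.pi/126,2),round(-np.pi+i*2*np.pi/126,2)));b=None
    print(key,"dark spokes",run)
''')
E
python3 -c "
from h import *
bars('R',.2);bars('M',.2)"
```

```text
bar [76. 77. 79.]
bar2 [75. 76. 77.]
ball [66. 68. 68.]
bar3 [49. 49. 50.]
tbl [111. 119. 127.]
plate [80. 81. 81.]
shad [134. 138. 137.]
fing [32. 30. 30.]
bar4 [40. 41. 41.]
R dark spokes [(-1.5, -1.15), (-0.95, 2.49), (2.69, 2.74), (2.94, 2.99)]
M dark spokes [(-3.14, -2.94), (-2.74, -1.35), (2.29, 2.34), (2.54, 2.84), (2.99, 3.14)]
```

The push is working: the bar's free arm went from -1.09 to about -1.3 rad with almost no force. Continuing along the arc.

>>> {"method": "jog_arm", "body": {"steps": [[0,[-0.8,0.1,0.1],0.185],[0,[-0.8,0.1,0.1],0.185],[0,[-0.8,0.1,0.1],0.185],[0,[-0.8,0.1,0.1],0.185],[0,[0,0,0],0]]}}

```text
t: 9.18
position: [0.6156, -0.0954, 0.1593]
tool_rot: [0.129, 0.992, -0.0, 0.0]
ft_force: [-0.3, 0.2, -0.7]
grip_width: 0.0002
gripper_force: 0.0
```

```bash
python3 -c "
from h import *
pol(A['R'],2.05-.74,(9,42),.16)
bars('R',1.1)"
```

```text
now p mm [ 8.4 42.4] F along push X 0.3
t 9.18 pos [ 0.6156 -0.0954  0.1593] xang 2.883 j [ 0.49  0.56 -0.64  1.6   0.36  1.1   1.07] F [-0.3  0.2 -0.7] M [-0.01  0.03  0.  ] w 0.0002 tilt [ 0. -0.]
shift cm [ 0.06 -0.04 -0.07] yaw 0.003
R dark spokes [(-2.24, -1.85), (-1.05, 1.65), (2.09, 2.29), (2.94, 2.99)]
```

>>> {"method": "jog_arm", "body": {"steps": [[0,[-0.8,0.1,0.06],0.185],[0,[-0.4,0.05,0.03],0.09],[0,[0,0,0],0]]}}

```text
t: 9.6
position: [0.6269, -0.0982, 0.1583]
tool_rot: [0.262, 0.965, -0.0, -0.0]
ft_force: [-0.1, -0.5, -0.2]
grip_width: 0.0001
gripper_force: 0.0
```

>>> {"method": "jog_arm", "body": {"steps": [[0,[-0.4,0.05,0.03],0.09],[0,[0,0,0],0]]}}

```text
t: 9.85
position: [0.6306, -0.0998, 0.158]
tool_rot: [0.305, 0.952, -0.0, -0.0]
ft_force: [-0.9, 0.2, -0.2]
grip_width: 0.0
gripper_force: 0.2
```

```bash
python3 -c "
from h import *
pol(A['R'],2.05-.74-.365,(9,42),.159)
bars('R',1.5)"
```

```text
now p mm [ 8.3 41.8] F along push X 0.84
t 9.85 pos [ 0.6306 -0.0998  0.158 ] xang 2.521 j [ 0.43  0.56 -0.54  1.57  0.31  1.1   0.76] F [-0.9  0.2 -0.2] M [0.13 0.01 0.  ] w 0.0 tilt [-0.  0.]
shift cm [ 0.07  0.02 -0.1 ] yaw 0.005
R dark spokes [(-2.54, -2.34), (-1.4, 1.25)]
```

>>> {"method": "jog_arm", "body": {"steps": [[0,[-0.4,0.05,0.03],0.09],[0,[0,0,0],0]]}}

```text
t: 10.15
position: [0.6342, -0.1017, 0.1577]
tool_rot: [0.348, 0.937, -0.0, -0.0]
ft_force: [-0.3, 1.3, 0.1]
grip_width: -0.0001
gripper_force: 0.2
```

>>> {"method": "jog_arm", "body": {"steps": [[0,[-0.4,0.05,0.03],0.09],[0,[0,0,0],0]]}}

```text
t: 10.4
position: [0.6375, -0.104, 0.1574]
tool_rot: [0.39, 0.921, -0.0, 0.0]
ft_force: [0.9, 0.1, -0.4]
grip_width: -0.0001
gripper_force: 0.2
```

```bash
python3 -c "
from h import *
pol(A['R'],2.05-.74-.365-.18,(9,42),.158)
bars('R',1.7)"
```

```text
now p mm [ 7.8 41.7] F along push X -0.52
t 10.4 pos [ 0.6375 -0.104   0.1574] xang 2.34 j [ 0.4   0.56 -0.5   1.55  0.29  1.1   0.61] F [ 0.9  0.1 -0.4] M [0.11 0.   0.06] w -0.0001 tilt [-0. -0.]
shift cm [ 0.12  0.03 -0.06] yaw 0.005
R dark spokes [(-2.74, -2.54), (-1.55, 1.05)]
```

>>> {"method": "jog_arm", "body": {"steps": [[0,[-0.8,0.1,0.06],0.185],[0,[-0.8,0.1,0.06],0.185],[0,[0,0,0],0]]}}

```text
t: 10.82
position: [0.6491, -0.1156, 0.1561]
tool_rot: [0.553, 0.833, -0.0, 0.0]
ft_force: [0.1, -0.8, -0.0]
grip_width: 0.0
gripper_force: 0.0
```

>>> {"method": "jog_arm", "body": {"steps": [[0,[-0.8,0.1,0.06],0.185],[0,[-0.8,0.1,0.06],0.185],[0,[0,0,0],0]]}}

```text
t: 11.2
position: [0.6556, -0.1301, 0.1549]
tool_rot: [0.696, 0.718, -0.0, 0.0]
ft_force: [-0.0, -0.9, -0.5]
grip_width: -0.0004
gripper_force: 0.0
```

>>> {"method": "jog_arm", "body": {"steps": [[0,[-0.8,0.1,0.06],0.185],[0,[-0.8,0.1,0.06],0.185],[0,[0,0,0],0]]}}

```text
t: 11.58
position: [0.6565, -0.146, 0.1538]
tool_rot: [0.816, 0.579, -0.0, 0.0]
ft_force: [0.6, -0.6, 0.1]
grip_width: 0.0002
gripper_force: 0.0
```

```bash
python3 -c "
from h import *
pol(A['R'],.765-1.11,(9,42),.1535)
bars('R',2.85)"
```

```text
now p mm [ 7.7 43.6] F along push X -0.36
t 11.57 pos [ 0.6565 -0.146   0.1538] xang 1.234 j [ 0.28  0.57 -0.22  1.5   0.13  1.09 -0.31] F [ 0.6 -0.6  0.1] M [ 0.    0.02 -0.01] w 0.0002 tilt [-0.    -0.001]
shift cm [ 0.13 -0.16  0.03] yaw 0.008
R dark spokes [(-2.59, -0.05), (2.44, 2.64)]
```

>>> {"method": "jog_arm", "body": {"steps": [[0,[-0.8,0.0,0.06],0.185],[0,[-0.8,0.05,0.06],0.185],[0,[-0.8,0.1,0.06],0.185],[0,[-0.8,0.1,0.06],0.185],[0,[0,0,0],0]]}}

```text
t: 12.25
position: [0.64, -0.1729, 0.1514]
tool_rot: [0.97, 0.244, -0.0, 0.0]
ft_force: [0.8, -0.6, 0.5]
grip_width: 0.0003
gripper_force: 0.0
```

>>> {"method": "jog_arm", "body": {"steps": [[0,[-0.6,0.08,0.05],0.14],[0,[0,0,0],0]]}}

```text
t: 12.5
position: [0.6354, -0.1761, 0.1509]
tool_rot: [0.984, 0.176, -0.0, 0.0]
ft_force: [0.5, -0.3, -0.0]
grip_width: 0.0004
gripper_force: 0.1
```

```bash
python3 -c "
from h import *
pol(A['R'],-.345-.88,(9,42),.1505)
bars('R',3.75)"
```

```text
now p mm [ 8.5 43. ] F along push X 0.36
t 12.5 pos [ 0.6354 -0.1761  0.1509] xang 0.355 j [ 0.19  0.54 -0.    1.55  0.    1.05 -1.03] F [ 0.5 -0.3 -0. ] M [ 0.05 -0.04 -0.01] w 0.0004 tilt [-0. -0.]
shift cm [ 0.05 -0.1   0.04] yaw 0.009
R dark spokes [(-3.14, -0.8), (-0.75, -0.7), (-0.65, -0.6), (-0.55, -0.3), (0.3, 0.45), (0.5, 0.6), (0.7, 1.1), (1.55, 1.89), (2.14, 2.39), (2.79, 3.14)]
```

>>> {"method": "jog_arm", "body": {"steps": [[0,[-0.5,0.05,0.03],0.11],[0,[0,0,0],0]]}}

```text
t: 12.8
position: [0.6309, -0.1784, 0.1506]
tool_rot: [0.993, 0.121, -0.0, 0.0]
ft_force: [0.8, 0.1, 0.3]
grip_width: -0.0001
gripper_force: 0.1
```

>>> {"method": "jog_arm", "body": {"steps": [[0,[-0.3,0.0,0.02],0.06],[0,[0,0,0],0]]}}

```text
t: 13.05
position: [0.628, -0.1792, 0.1504]
tool_rot: [0.996, 0.091, -0.0, 0.0]
ft_force: [0.8, -0.5, -0.0]
grip_width: -0.0005
gripper_force: 0.2
```

>>> {"method": "jog_arm", "body": {"steps": [[0,[-0.2,0.0,0.02],0.05],[0,[0,0,0],0]]}}

```text
t: 13.3
position: [0.6265, -0.1797, 0.1503]
tool_rot: [0.998, 0.065, 0.0, 0.0]
ft_force: [2.2, -0.8, -0.8]
grip_width: 0.0003
gripper_force: 1.1
```

```bash
python3 -c "
from h import *
pol(A['R'],-.345-1.1,(9,42),.1505)
bars('R',3.9)"
```

```text
now p mm [ 8.4 42.6] F along push X 2.12
t 13.3 pos [ 0.6265 -0.1797  0.1503] xang 0.131 j [ 0.16  0.52  0.05  1.58 -0.03  1.04 -1.22] F [ 2.2 -0.8 -0.8] M [-0.21 -0.45 -0.01] w 0.0003 tilt [ 0.001 -0.   ]
shift cm [ 0.06 -0.06 -0.02] yaw 0.005
R dark spokes [(-3.14, -0.55), (0.1, 0.45), (0.5, 1.94), (2.24, 2.49), (2.54, 3.14)]
```

>>> {"method": "jog_arm", "body": {"steps": [[0,[-0.2,0.0,0.0],0.0],[0,[0,0,0],0]]}}

```text
t: 13.6
position: [0.6261, -0.1797, 0.1506]
tool_rot: [0.998, 0.065, 0.002, 0.0]
ft_force: [8.8, -1.7, -3.6]
grip_width: -0.0
gripper_force: 4.3
```

>>> {"method": "jog_arm", "body": {"steps": [[0,[-0.2,0.0,0.0],0.0],[0,[0,0,0],0]]}}

```text
t: 13.85
position: [0.6258, -0.1798, 0.1508]
tool_rot: [0.998, 0.065, 0.004, 0.0]
ft_force: [14.1, -1.0, -8.0]
grip_width: -0.0001
gripper_force: 7.3
```

That is the solid stop: 14 N builds up with almost no motion, so the right screw is home. Backing off, then on to its keeper.

>>> {"method": "jog_arm", "body": {"steps": [[0,[0.8,0,0],0],[0,[0.5,0,0],0],[0,[0,0,-4],0],[0,[0,0,-5],0.1],[0,[-4,2,0],0.11],[0,[0,0,0],0]]}}

```text
t: 14.6
position: [0.5927, -0.2024, 0.241]
tool_rot: [0.999, -0.044, -0.001, 0.001]
ft_force: [0.0, 0.1, -0.1]
grip_width: 0.0001
gripper_force: 0.0
```

```bash
cat >> h.py <<'E'
YAW=-.079
def st(key,x,y,z,xang=YAW):
    a=A[key];c,s=np.cos(YAW),np.sin(YAW);x/=1e3;y/=1e3
    r=read_state()["position"][:2]-a;print("station mm",np.round([1e3*(c*r[0]+s*r[1]),1e3*(-s*r[0]+c*r[1])],1))
    go(a[0]+c*x-s*y,a[1]+s*x+c*y,z,xang)
E
python3 -c "
from h import *
st('R',-110,0,.148)
print(onz('top',(300,255),.12),onz('scene',(300,268),.12),onz('scene',(255,300),.12))
bars('R',3.9)"
```

```text
station mm [-15.  -65.3]
t 14.6 pos [ 0.5927 -0.2024  0.241 ] xang -0.088 j [ 0.16  0.41  0.12  1.53 -0.05  1.2  -1.37] F [ 0.   0.1 -0.1] M [-0.02 -0.    0.03] w 0.0001 tilt [-0.001 -0.002]
shift cm [-9.55 -6.46  9.3 ] yaw -0.009
[ 0.45206033 -0.08132516  0.12      ] [ 0.44802129 -0.01074345  0.12      ] [0.43063287 0.10997592 0.12      ]
R dark spokes [(-1.8, -1.7), (-1.65, -1.3), (0.85, 2.39)]
```

>>> {"method": "jog_arm", "body": {"steps": [[0,[-4.8,-3.2,0],0],[0,[-4.8,-3.3,0],0],[0,[0,0,5],0],[0,[0,0,4.3],0],[0,[0.6,0,0],0],[0,[1,0,0],0],[0,[0.5,0,0],0],[0,[0,0,0],0]]}}

```text
t: 15.65
position: [0.5276, -0.1288, 0.1483]
tool_rot: [0.999, -0.042, 0.001, 0.0]
ft_force: [-0.2, -0.1, -0.1]
grip_width: 0.0001
gripper_force: 0.0
```

```bash
python3 -c "
from h import *
st('R',-66,0,.148)"
```

```text
station mm [-85.7   3. ]
t 15.65 pos [ 0.5276 -0.1288  0.1483] xang -0.083 j [ 0.08  0.36  0.08  1.86 -0.04  0.92 -1.48] F [-0.2 -0.1 -0.1] M [ 0.04 -0.   -0.02] w 0.0001 tilt [ 0.002 -0.   ]
shift cm [1.97 0.29 0.04] yaw -0.004
```

>>> {"method": "jog_arm", "body": {"steps": [[0,[0.5,0.1,0],0],[0,[0.5,0.1,0],0],[0,[0.4,0.1,0],0]]}}

```text
t: 16.02
position: [0.5401, -0.1327, 0.1473]
tool_rot: [0.999, -0.042, -0.0, -0.0]
ft_force: [-2.6, 1.6, -0.1]
grip_width: -0.0
gripper_force: 0.8
```

>>> {"method": "jog_arm", "body": {"steps": [[0,[0.4,0,0],0],[0,[0.2,0,0],0]]}}

```text
t: 16.27
position: [0.5461, -0.1334, 0.1472]
tool_rot: [0.999, -0.042, 0.0, 0.0]
ft_force: [-2.2, 0.0, 1.1]
grip_width: -0.0004
gripper_force: 0.8
```

>>> {"method": "jog_arm", "body": {"steps": [[0,[0.3,0,0],0],[0,[0,0,0],0]]}}

```text
t: 16.52
position: [0.5464, -0.1334, 0.1469]
tool_rot: [0.999, -0.042, -0.002, -0.0]
ft_force: [-10.7, 1.6, 7.3]
grip_width: 0.0001
gripper_force: 5.0
```

```bash
python3 -c "
from h import *
st('R',-66,0,.148)
cv2.imwrite('pics/w5.png',camera('wrist')[...,::-1])
im=camera('wrist');m=camera_model('wrist')
mk=(im.min(2)>150).astype(np.uint8);n,l,s,c=cv2.connectedComponentsWithStats(mk)
for i in np.argsort(-s[1:,4])[:5]+1: print(s[i],c[i].round(),onz('wrist',c[i],.17,m).round(4))
for d in (-82,-50):
  for y in (-22,22):
    P=np.array([*A['R'],.19])+[d*.00099690,-d*.0000789,0]+np.array([.079,.997,0])*y/1e3;print(d,y,np.round(proj('wrist',P,m)))"
```

```text
station mm [-66.6  -0.2]
t 16.52 pos [ 0.5464 -0.1334  0.1469] xang -0.084 j [ 0.08  0.4   0.08  1.81 -0.04  0.95 -1.47] F [-10.7   1.6   7.3] M [0.37 2.   0.03] w 0.0001 tilt [-0.005  0.001]
shift cm [ 0.06 -0.02 -0.11] yaw -0.005
[  208    99   128   133 11948] [276. 173.] [ 0.5962 -0.1376  0.17  ]
[ 262  262   75   23 1426] [303. 273.] [ 0.552  -0.1454  0.17  ]
[ 244   80   97   40 1361] [294.  98.] [ 0.6232 -0.1464  0.17  ]
[  20  180   44   46 1257] [ 40. 201.] [ 0.5924 -0.0442  0.17  ]
[326 200  22  61 948] [337. 227.] [ 0.5715 -0.1603  0.17  ]
-82 -22 [332. 347.]
-82 22 [219. 348.]
-50 -22 [335. 275.]
-50 22 [215. 275.]
```

The keeper stopped hard exactly where the locked position was predicted, at -66.6 mm. Now to the middle screw, unwinding the wrist on the way.

>>> {"method": "jog_arm", "body": {"steps": [[0,[-1.0,0,0],0],[0,[-2,0,0],-0.185],[0,[0,0,-5],-0.185],[0,[0,0,-5],-0.185],[0,[0,0,0],-0.185],[0,[0,0,0],-0.185],[0,[0,0,0],-0.185],[0,[0,0,0],-0.185]]}}

```text
t: 17.62
position: [0.519, -0.1312, 0.2474]
tool_rot: [0.82, 0.572, 0.0, 0.001]
ft_force: [-0.1, -0.1, 0.2]
grip_width: -0.0002
gripper_force: 0.0
```

>>> {"method": "jog_arm", "body": {"steps": [[0,[0,0,0],-0.185],[0,[0,0,0],-0.185],[0,[0,0,0],-0.185],[0,[0,0,0],-0.185],[0,[0,0,0],-0.185],[0,[0,0,0],-0.185],[0,[0,0,0],-0.185],[0,[0,0,0],-0.185]]}}

```text
t: 18.62
position: [0.519, -0.1313, 0.2473]
tool_rot: [0.22, 0.975, -0.0, 0.001]
ft_force: [0.1, -0.1, 0.5]
grip_width: -0.0002
gripper_force: 0.0
```

>>> {"method": "jog_arm", "body": {"steps": [[0,[0,0,0],-0.185],[0,[0,0,0],-0.185],[0,[0,0,0],-0.185],[0,[0,0,0],-0.185],[0,[0,0,0],-0.185],[0,[0,0,0],0]]}}

```text
t: 19.38
position: [0.5189, -0.1313, 0.2472]
tool_rot: [-0.235, 0.972, -0.0, 0.0]
ft_force: [-0.3, 0.5, -0.1]
grip_width: 0.0
gripper_force: 0.0
```

```bash
python3 -c "
from h import *
bars('M',.2)
pol(A['M'],2.04,(27,42),.163)"
```

```text
M dark spokes [(-3.14, -0.8), (1.8, 3.14)]
now p mm [145.2 -57.3] F along push X -0.0
t 19.43 pos [ 0.5189 -0.1313  0.2472] xang -2.671 j [ 0.59  0.32 -0.57  1.7   0.18  1.18  2.01] F [-0.3  0.5 -0.2] M [0.04 0.02 0.03] w 0.0 tilt [ 0.001 -0.   ]
shift cm [-11.83   9.92   8.43] yaw 0.001
```

>>> {"method": "jog_arm", "body": {"steps": [[0,[-3.9,3.3,0],0],[0,[-3.9,3.3,0],0],[0,[-4.0,3.3,0],0],[0,[0,0,4.2],0],[0,[0,0,4.2],0],[0,[-0.8,0,0],0],[0,[-0.5,0,0],0],[0,[0,0,0],0]]}}

```text
t: 20.42
position: [0.5917, 0.0175, 0.1651]
tool_rot: [-0.235, 0.972, -0.0, 0.002]
ft_force: [-0.2, 0.7, -0.6]
grip_width: 0.0002
gripper_force: 0.0
```

>>> {"method": "jog_arm", "body": {"steps": [[0,[-0.5,0,0],0],[0,[-0.8,0.1,0.06],0.185],[0,[-0.8,0.1,0.06],0.185],[0,[-0.8,0.1,0.06],0.185],[0,[0,0,0],0]]}}

```text
t: 21.05
position: [0.6172, 0.0294, 0.162]
tool_rot: [0.039, 0.999, 0.0, 0.001]
ft_force: [0.6, 0.0, -1.0]
grip_width: 0.0001
gripper_force: 0.0
```

```bash
python3 -c "
from h import *
pol(A['M'],2.04-.555,(9,42),.161)
bars('M',.9)"
```

```text
now p mm [ 9.  43.2] F along push X -0.61
t 21.05 pos [0.6172 0.0294 0.162 ] xang 3.063 j [ 0.16  0.5  -0.43  1.62  0.23  1.07  1.15] F [ 0.6  0.  -1. ] M [ 0.03 -0.05 -0.02] w 0.0001 tilt [0.001 0.   ]
shift cm [-0.   -0.12  0.1 ] yaw 0.007
M dark spokes [(-2.04, -1.7), (-1.25, 1.89), (2.29, 2.39)]
```

>>> {"method": "jog_arm", "body": {"steps": [[0,[-0.8,0.0,0.1],0.185],[0,[-0.4,0.05,0.05],0.09],[0,[0,0,0],0]]}}

```text
t: 21.48
position: [0.6284, 0.0277, 0.1601]
tool_rot: [0.175, 0.985, 0.0, 0.0]
ft_force: [-0.1, -0.2, 0.5]
grip_width: -0.0001
gripper_force: 0.0
```

>>> {"method": "jog_arm", "body": {"steps": [[0,[-0.4,0.05,0.05],0.09],[0,[0,0,0],0]]}}

```text
t: 21.72
position: [0.6322, 0.0267, 0.1596]
tool_rot: [0.219, 0.976, -0.0, 0.0]
ft_force: [-1.0, 0.1, 0.2]
grip_width: -0.0002
gripper_force: 0.1
```

>>> {"method": "jog_arm", "body": {"steps": [[0,[-0.4,0.05,0.03],0.09],[0,[0,0,0],0]]}}

```text
t: 21.98
position: [0.636, 0.0254, 0.1591]
tool_rot: [0.262, 0.965, -0.0, 0.0]
ft_force: [0.7, 0.9, 0.2]
grip_width: -0.0
gripper_force: 0.2
```

```bash
python3 -c "
from h import *
pol(A['M'],2.04-1.01,(9,42),.159)
bars('M',1.4)"
```

```text
now p mm [ 8.9 41.2] F along push X -0.19
t 21.98 pos [0.636  0.0254 0.1591] xang 2.611 j [ 0.09  0.52 -0.32  1.58  0.18  1.07  0.76] F [0.7 0.9 0.2] M [ 0.08 -0.03  0.03] w -0.0 tilt [ 0. -0.]
shift cm [0.01 0.08 0.01] yaw 0.01
M dark spokes [(-2.49, -2.29), (-1.35, 1.35)]
```

>>> {"method": "jog_arm", "body": {"steps": [[0,[-0.4,0.05,0.03],0.09],[0,[0,0,0],0]]}}

```text
t: 22.28
position: [0.6397, 0.0238, 0.1588]
tool_rot: [0.306, 0.952, -0.0, 0.0]
ft_force: [-0.1, 1.0, 0.8]
grip_width: 0.0003
gripper_force: 0.2
```

>>> {"method": "jog_arm", "body": {"steps": [[0,[-0.4,0.05,0.03],0.09],[0,[0,0,0],0]]}}

```text
t: 22.52
position: [0.6433, 0.0219, 0.1585]
tool_rot: [0.348, 0.937, -0.0, 0.0]
ft_force: [-0.3, -0.1, -0.1]
grip_width: -0.0001
gripper_force: 0.2
```

>>> {"method": "jog_arm", "body": {"steps": [[0,[-0.4,0.05,0.03],0.09],[0,[0,0,0],0]]}}

```text
t: 22.78
position: [0.6467, 0.0196, 0.1582]
tool_rot: [0.39, 0.921, -0.0, 0.0]
ft_force: [-0.4, 0.5, 0.3]
grip_width: -0.0002
gripper_force: 0.2
```

```bash
python3 -c "
from h import *
pol(A['M'],2.04-1.28,(9,42),.158)
bars('M',1.75)"
```

```text
now p mm [ 8. 41.] F along push X 0.61
t 22.77 pos [0.6467 0.0196 0.1582] xang 2.34 j [ 0.05  0.53 -0.25  1.56  0.14  1.07  0.53] F [-0.4  0.5  0.3] M [0.01 0.04 0.01] w -0.0002 tilt [ 0. -0.]
shift cm [0.09 0.1  0.02] yaw 0.01
M dark spokes [(-2.79, -2.59), (-1.6, 1.05)]
```

>>> {"method": "jog_arm", "body": {"steps": [[0,[-0.8,0.1,0.06],0.185],[0,[-0.8,0.1,0.06],0.185],[0,[0,0,0],0]]}}

```text
t: 23.2
position: [0.6582, 0.008, 0.1569]
tool_rot: [0.553, 0.833, -0.0, 0.0]
ft_force: [-0.5, 0.1, -0.0]
grip_width: 0.0001
gripper_force: 0.0
```

>>> {"method": "jog_arm", "body": {"steps": [[0,[-0.8,0.05,0.06],0.185],[0,[-0.8,0.05,0.06],0.185],[0,[0,0,0],0]]}}

```text
t: 23.58
position: [0.6637, -0.0067, 0.1558]
tool_rot: [0.696, 0.718, -0.0, 0.0]
ft_force: [-0.2, -0.1, -0.1]
grip_width: -0.0002
gripper_force: 0.0
```

>>> {"method": "jog_arm", "body": {"steps": [[0,[-0.8,0.05,0.06],0.185],[0,[-0.8,0.05,0.06],0.185],[0,[0,0,0],0]]}}

```text
t: 23.95
position: [0.6636, -0.0226, 0.1546]
tool_rot: [0.816, 0.579, -0.0, 0.0]
ft_force: [1.2, 0.2, -0.4]
grip_width: 0.0001
gripper_force: 0.0
```

```bash
python3 -c "
from h import *
pol(A['M'],.76-1.11,(9,40),.1545)
bars('M',2.9)"
```

```text
now p mm [ 6.5 41.4] F along push X 0.54
t 23.95 pos [ 0.6636 -0.0226  0.1546] xang 1.234 j [-0.06  0.54  0.03  1.53 -0.01  1.07 -0.37] F [ 1.2  0.2 -0.4] M [-0.08  0.03 -0.03] w 0.0001 tilt [-0.    -0.001]
shift cm [ 0.25 -0.13  0.01] yaw 0.013
M dark spokes [(-2.59, -0.1), (2.34, 2.54)]
```

>>> {"method": "jog_arm", "body": {"steps": [[0,[-0.75,0.0,0.06],0.185],[0,[-0.75,0.0,0.06],0.185],[0,[-0.75,0.05,0.06],0.185],[0,[-0.75,0.05,0.06],0.185],[0,[0,0,0],0]]}}

```text
t: 24.62
position: [0.6471, -0.0469, 0.1522]
tool_rot: [0.97, 0.244, -0.0, 0.0]
ft_force: [-0.1, 0.1, 0.5]
grip_width: 0.0005
gripper_force: 0.0
```

>>> {"method": "jog_arm", "body": {"steps": [[0,[-0.5,0.0,0.04],0.12],[0,[0,0,0],0]]}}

```text
t: 24.88
position: [0.643, -0.0489, 0.1518]
tool_rot: [0.983, 0.186, -0.0, 0.0]
ft_force: [0.5, -0.1, -0.8]
grip_width: -0.0001
gripper_force: 0.1
```

```bash
python3 -c "
from h import *
pol(A['M'],-.35-.86,(9,40),.1515)
bars('M',3.9)"
```

```text
now p mm [ 7.  39.4] F along push X 0.41
t 24.88 pos [ 0.643  -0.0489  0.1518] xang 0.375 j [-0.17  0.52  0.24  1.6  -0.14  1.04 -1.08] F [ 0.5 -0.1 -0.8] M [-0.05 -0.08  0.  ] w -0.0001 tilt [-0. -0.]
shift cm [0.19 0.06 0.03] yaw 0.014
M dark spokes [(-3.14, -0.75), (-0.45, -0.3), (0.6, 0.65), (0.75, 1.15), (1.5, 1.85), (2.24, 2.34), (2.79, 3.14)]
```

>>> {"method": "jog_arm", "body": {"steps": [[0,[-0.4,0.05,0.03],0.1],[0,[0,0,0],0]]}}

```text
t: 25.18
position: [0.6395, -0.0509, 0.1515]
tool_rot: [0.991, 0.136, -0.0, -0.0]
ft_force: [0.4, -0.5, -0.6]
grip_width: -0.0
gripper_force: 0.2
```

>>> {"method": "jog_arm", "body": {"steps": [[0,[-0.3,0.05,0.02],0.06],[0,[0,0,0],0]]}}

```text
t: 25.42
position: [0.637, -0.0521, 0.1514]
tool_rot: [0.994, 0.106, 0.0, -0.0]
ft_force: [1.6, 0.1, 0.1]
grip_width: 0.0002
gripper_force: 0.4
```

>>> {"method": "jog_arm", "body": {"steps": [[0,[-0.2,0.0,0.02],0.05],[0,[0,0,0],0]]}}

```text
t: 25.68
position: [0.6363, -0.0525, 0.1515]
tool_rot: [0.997, 0.081, 0.001, 0.0]
ft_force: [5.0, 0.6, -2.0]
grip_width: -0.0
gripper_force: 2.6
```

```bash
python3 -c "
from h import *
pol(A['M'],-.35-1.07,(9,40),.1505)"
```

```text
now p mm [ 8.  39.7] F along push X 5.0
t 25.68 pos [ 0.6363 -0.0525  0.1515] xang 0.161 j [-0.2   0.51  0.29  1.63 -0.17  1.03 -1.26] F [ 5.   0.6 -2. ] M [ 0.08 -1.12 -0.05] w -0.0 tilt [ 0.003 -0.   ]
shift cm [0.1  0.04 0.1 ] yaw 0.011
```

>>> {"method": "jog_arm", "body": {"steps": [[0,[-0.3,0.0,0.0],0.0],[0,[0,0,0],0]]}}

```text
t: 25.92
position: [0.6359, -0.0525, 0.1518]
tool_rot: [0.997, 0.081, 0.004, 0.0]
ft_force: [14.8, 0.8, -7.1]
grip_width: -0.0001
gripper_force: 7.0
```

>>> {"method": "jog_arm", "body": {"steps": [[0,[1.0,0,0],0],[0,[0.6,0,0],0],[0,[0,0,-4.5],0],[0,[0,0,-4.5],0.12],[0,[0,0,0],0.12],[0,[0,0,0],0]]}}

```text
t: 26.68
position: [0.6475, -0.0508, 0.2412]
tool_rot: [0.999, -0.041, -0.0, 0.0]
ft_force: [-0.2, -0.4, -0.0]
grip_width: -0.0004
gripper_force: 0.0
```

```bash
python3 -c "
from h import *
bars('M',3.9);st('M',-110,0,.148)"
```

```text
M dark spokes [(-2.94, -1.99), (-1.85, -1.75), (-1.65, -1.55), (-0.85, -0.75), (-0.65, -0.5), (-0.05, 0.35), (0.9, 0.95), (1.3, 1.65)]
station mm [ 27.5 -34.1]
t 26.73 pos [ 0.6472 -0.0507  0.2406] xang -0.08 j [-0.25  0.46  0.37  1.48 -0.17  1.23 -1.5 ] F [ 0.3 -0.8  0.2] M [-0.02 -0.05 -0.01] w 0.0002 tilt [-0.001 -0.   ]
shift cm [-13.74  -3.41   9.27] yaw -0.001
```

The middle bar's spoke is at 1.48 rad, so that screw is home too. Now its keeper.

>>> {"method": "jog_arm", "body": {"steps": [[0,[-4.6,-1.1,0],0],[0,[-4.6,-1.1,0],0],[0,[-4.5,-1.2,0],0],[0,[0,0,4.6],0],[0,[0,0,4.6],0],[0,[1,0,0],0],[0,[1,0,0],0],[0,[0,0,0],0]]}}

```text
t: 27.72
position: [0.5361, -0.0075, 0.1506]
tool_rot: [0.999, -0.041, 0.001, 0.0]
ft_force: [0.3, -0.1, 0.8]
grip_width: -0.0001
gripper_force: 0.0
```

```bash
python3 -c "
from h import *
st('M',-66.5,0,.148)"
```

```text
station mm [-86.7   0.2]
t 27.73 pos [ 0.5361 -0.0075  0.1506] xang -0.083 j [-0.35  0.35  0.35  1.89 -0.15  0.92 -1.59] F [ 0.3 -0.1  0.8] M [ 0.03  0.04 -0.03] w -0.0001 tilt [ 0.003 -0.   ]
shift cm [2.02 0.01 0.27] yaw -0.004
```

>>> {"method": "jog_arm", "body": {"steps": [[0,[0.6,0,0.1],0],[0,[0.6,0,0.1],0],[0,[0.5,0,0],0],[0,[0.2,0,0],0]]}}

```text
t: 28.22
position: [0.5531, -0.0088, 0.1471]
tool_rot: [0.999, -0.042, 0.0, 0.0]
ft_force: [-1.5, 0.9, 1.4]
grip_width: -0.0002
gripper_force: 0.8
```

>>> {"method": "jog_arm", "body": {"steps": [[0,[0.3,0,0],0],[0,[0,0,0],0]]}}

```text
t: 28.48
position: [0.556, -0.0091, 0.1471]
tool_rot: [0.999, -0.042, 0.0, 0.0]
ft_force: [-1.6, 0.5, -0.7]
grip_width: 0.0003
gripper_force: 0.0
```

```bash
python3 -c "
from h import *
st('M',-66.5,0,.148)"
```

```text
station mm [-66.7   0.1]
t 28.48 pos [ 0.556  -0.0091  0.1471] xang -0.083 j [-0.34  0.39  0.34  1.84 -0.16  0.93 -1.57] F [-1.6  0.5 -0.7] M [0.06 0.03 0.02] w 0.0003 tilt [ 0. -0.]
shift cm [ 0.02  0.01 -0.09] yaw -0.004
```

>>> {"method": "jog_arm", "body": {"steps": [[0,[0.2,0,0],0],[0,[0,0,0],0]]}}

```text
t: 28.72
position: [0.5561, -0.0091, 0.1468]
tool_rot: [0.999, -0.042, -0.002, -0.0]
ft_force: [-5.9, 0.2, 5.2]
grip_width: -0.0
gripper_force: 3.4
```

>>> {"method": "jog_arm", "body": {"steps": [[0,[0.2,0,0],0],[0,[0,0,0],0]]}}

```text
t: 28.98
position: [0.5562, -0.0091, 0.1466]
tool_rot: [0.999, -0.042, -0.003, -0.0]
ft_force: [-14.5, 1.4, 9.3]
grip_width: -0.0
gripper_force: 7.0
```

The middle keeper is locked (14.5 N at the stop). On to the left screw, unwinding the wrist again.

>>> {"method": "jog_arm", "body": {"steps": [[0,[-1.0,0,0],0],[0,[-2,0,0],-0.185],[0,[0,0,-5],-0.185],[0,[0,0,-5],-0.185],[0,[0,0,0],-0.185],[0,[0,0,0],-0.185],[0,[0,0,0],-0.185],[0,[0,0,0],-0.185]]}}

```text
t: 29.98
position: [0.5301, -0.007, 0.2473]
tool_rot: [0.82, 0.572, 0.0, 0.0]
ft_force: [0.2, -0.4, -0.4]
grip_width: 0.0001
gripper_force: 0.0
```

>>> {"method": "jog_arm", "body": {"steps": [[0,[0,0,0],-0.185],[0,[0,0,0],-0.185],[0,[0,0,0],-0.185],[0,[0,0,0],-0.185],[0,[0,0,0],-0.185],[0,[0,0,0],-0.185],[0,[0,0,0],-0.185],[0,[0,0,0],-0.185]]}}

```text
t: 30.98
position: [0.53, -0.007, 0.2472]
tool_rot: [0.22, 0.975, 0.0, 0.001]
ft_force: [0.2, -1.4, -0.3]
grip_width: -0.0
gripper_force: 0.0
```

>>> {"method": "jog_arm", "body": {"steps": [[0,[0,0,0],-0.185],[0,[0,0,0],-0.185],[0,[0,0,0],-0.1],[0,[0,0,0],0]]}}

```text
t: 31.48
position: [0.53, -0.0071, 0.2472]
tool_rot: [-0.01, 1.0, -0.0, 0.0]
ft_force: [-0.6, -0.6, -0.4]
grip_width: -0.0002
gripper_force: 0.0
```

```bash
python3 -c "
from h import *
bars('L',.65)
pol(A['L'],1.605,(27,42),.161)"
```

```text
L dark spokes [(-1.94, 0.8), (1.25, 1.4), (1.55, 1.85)]
now p mm [ 106.  -113.5] F along push X 0.38
t 31.52 pos [ 0.53   -0.0071  0.2472] xang -3.124 j [ 0.06  0.26 -0.18  1.74  0.05  1.15  1.45] F [-0.4  0.1  0.9] M [0.01 0.02 0.04] w -0.0003 tilt [ 0.001 -0.   ]
shift cm [-7.63 15.68  8.62] yaw -0.017
```

>>> {"method": "jog_arm", "body": {"steps": [[0,[-2.5,5.2,0],0],[0,[-2.5,5.2,0],0],[0,[-2.6,5.2,0],0],[0,[0,0,4.3],0],[0,[0,0,4.3],0],[0,[-0.8,0,0],0],[0,[-0.5,0,0],0],[0,[0,0,0],0]]}}

```text
t: 32.52
position: [0.6175, 0.151, 0.1632]
tool_rot: [-0.009, 1.0, 0.0, 0.002]
ft_force: [-0.3, 0.8, 0.1]
grip_width: 0.0002
gripper_force: 0.0
```

>>> {"method": "jog_arm", "body": {"steps": [[0,[-0.5,0,0.1],0],[0,[-0.4,0.05,0.1],0.09],[0,[0,0,0],0]]}}

```text
t: 32.9
position: [0.6253, 0.1516, 0.1597]
tool_rot: [0.035, 0.999, 0.0, 0.001]
ft_force: [-0.8, 0.1, -0.1]
grip_width: 0.0002
gripper_force: 0.0
```

```bash
python3 -c "
from h import *
pol(A['L'],1.605-.09,(9,42),.16)
bars('L',.9)"
```

```text
now p mm [ 9.  41.1] F along push X 0.81
t 32.9 pos [0.6253 0.1516 0.1597] xang 3.072 j [-0.19  0.52 -0.2   1.57  0.11  1.06  1.09] F [-0.8  0.1 -0.1] M [-0.02 -0.06 -0.02] w 0.0002 tilt [0.001 0.   ]
shift cm [-0.    0.09 -0.03] yaw -0.014
L dark spokes [(-1.99, -1.65), (-1.4, 1.89), (2.29, 2.44)]
```

>>> {"method": "jog_arm", "body": {"steps": [[0,[-0.4,0.05,0.03],0.09],[0,[-0.4,0.05,0.03],0.09],[0,[0,0,0],0]]}}

```text
t: 33.33
position: [0.6329, 0.1517, 0.1588]
tool_rot: [0.124, 0.992, 0.0, 0.0]
ft_force: [-0.3, 0.6, 0.7]
grip_width: -0.0002
gripper_force: 0.0
```

>>> {"method": "jog_arm", "body": {"steps": [[0,[-0.4,0.05,0.03],0.09],[0,[0,0,0],0]]}}

```text
t: 33.58
position: [0.6368, 0.1512, 0.1583]
tool_rot: [0.168, 0.986, 0.0, 0.0]
ft_force: [-0.3, 0.9, 0.3]
grip_width: -0.0001
gripper_force: 0.2
```

>>> {"method": "jog_arm", "body": {"steps": [[0,[-0.3,0.05,0.02],0.07],[0,[0,0,0],0]]}}

```text
t: 33.83
position: [0.6397, 0.1506, 0.158]
tool_rot: [0.202, 0.979, -0.0, 0.0]
ft_force: [0.3, 0.1, 0.4]
grip_width: 0.0
gripper_force: 0.3
```

>>> {"method": "jog_arm", "body": {"steps": [[0,[-0.3,0.05,0.02],0.07],[0,[0,0,0],0]]}}

```text
t: 34.08
position: [0.6426, 0.1498, 0.1578]
tool_rot: [0.236, 0.972, -0.0, 0.0]
ft_force: [-0.2, 1.0, 0.2]
grip_width: 0.0005
gripper_force: 0.3
```

```bash
python3 -c "
from h import *
pol(A['L'],1.605-.5,(9,42),.158)
bars('L',1.4)"
```

```text
now p mm [ 8.4 40.3] F along push X 0.67
t 34.08 pos [0.6426 0.1498 0.1578] xang 2.665 j [-0.25  0.54 -0.09  1.54  0.05  1.07  0.74] F [-0.2  1.   0.2] M [0.17 0.1  0.06] w 0.0005 tilt [ 0. -0.]
shift cm [ 0.06  0.16 -0.02] yaw -0.011
L dark spokes [(-2.99, -2.94), (-2.44, -2.19), (-2.09, -1.99), (-1.35, 1.55), (1.89, 1.94), (2.04, 2.09)]
```

>>> {"method": "jog_arm", "body": {"steps": [[0,[-0.3,0.05,0.02],0.07],[0,[0,0,0],0]]}}

```text
t: 34.38
position: [0.6455, 0.1488, 0.1576]
tool_rot: [0.27, 0.963, -0.0, 0.0]
ft_force: [-0.7, -0.2, -0.3]
grip_width: 0.0003
gripper_force: 0.3
```

>>> {"method": "jog_arm", "body": {"steps": [[0,[-0.2,0.05,0.02],0.05],[0,[0,0,0],0]]}}

```text
t: 34.62
position: [0.6469, 0.1487, 0.1574]
tool_rot: [0.294, 0.956, -0.0, -0.0]
ft_force: [-3.4, 1.7, 2.3]
grip_width: 0.0002
gripper_force: 1.7
```

>>> {"method": "jog_arm", "body": {"steps": [[0,[-0.2,0.05,0.02],0.05],[0,[0,0,0],0]]}}

```text
t: 34.88
position: [0.6477, 0.1489, 0.1572]
tool_rot: [0.317, 0.948, 0.0, -0.001]
ft_force: [-7.4, 3.5, 3.4]
grip_width: -0.0002
gripper_force: 3.8
```

The left screw stops dead at about 1.5 rad, with the force climbing to 8 N. This is the bad thread, so I'll back off without forcing it, rise clear and check everything.

>>> {"method": "jog_arm", "body": {"steps": [[0,[1.0,0,0],0],[0,[0.6,0,0],0],[0,[0,0,-5],0],[0,[0,0,-5],0],[0,[6,0,0],0],[0,[6,0,-2],0],[0,[6,0,-2],0],[0,[0,0,0],0]]}}

```text
t: 35.88
position: [0.4914, 0.2699, 0.2991]
tool_rot: [0.315, 0.949, 0.002, 0.001]
ft_force: [0.4, -0.1, -1.2]
grip_width: 0.0004
gripper_force: 0.0
```

```bash
python3 -c "
from h import *
go(.5,.2,.25)
for n in ('top','scene'):
  m=camera_model(n);im=camera(n)
  for k,q in (('L',1.5),('M',3.9),('R',3.9)): print(n,end=' ');bars(k,q,im,m,n)
a=cv2.resize(im[150:300,170:370],None,fx=4,fy=4,interpolation=cv2.INTER_CUBIC);cv2.imwrite('pics/fin.png',a[...,::-1])"
```

```text
t 35.88 pos [0.4914 0.2699 0.2991] xang 2.501 j [-0.51  0.27 -0.11  1.59  0.03  1.28  0.3 ] F [ 0.4 -0.1 -1.2] M [ 0.04 -0.03  0.01] w 0.0004 tilt [0.002 0.004]
shift cm [-4.88 -5.11  4.89] yaw None
top L dark spokes []
top M dark spokes []
top R dark spokes []
scene L dark spokes [(-2.39, -2.34), (-1.85, -0.7), (-0.65, -0.6), (-0.5, -0.4), (-0.35, 0.1), (0.15, 0.55), (0.85, 0.9), (0.95, 1.0), (1.3, 1.45), (1.5, 1.55), (1.6, 1.75)]
scene M dark spokes [(-1.75, -1.7), (-1.35, -1.2), (-1.15, -0.7), (-0.65, -0.55), (-0.5, -0.35), (-0.3, -0.15), (-0.1, 0.55), (0.6, 0.75), (1.0, 1.05), (1.1, 1.15), (1.2, 1.25), (1.5, 1.6)]
scene R dark spokes [(1.55, 1.6)]
```

View pics/fin.png

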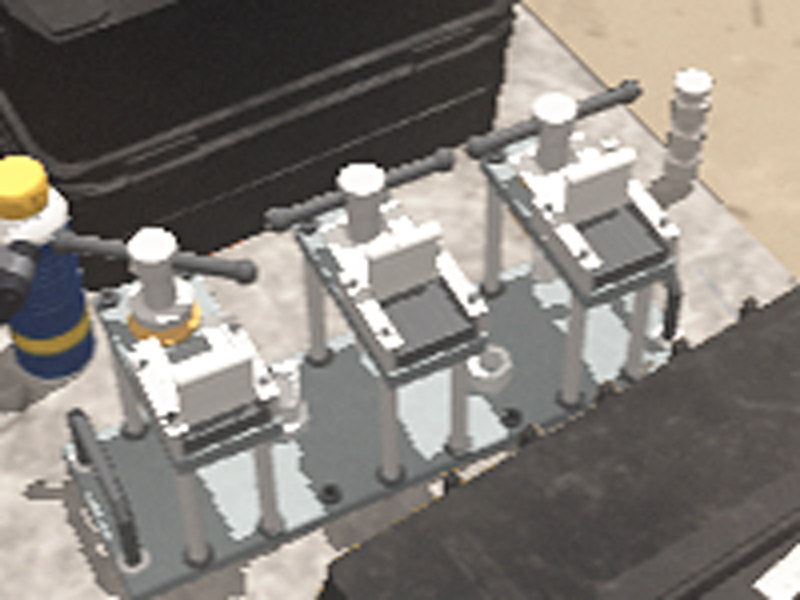

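The final view shows the middle and right bars along the row at (360,190) and (555,118), with their keepers forward over the collars. The left bar is part-way, ball ends at (62,242) and (245,270), its keeper is drawn back and the bystanders are in place. I'll check the left angle once more and hand in.

```bash
python3 -c "
from h import *
S=lambda u,v:((u+.5)/4-.5+170,(v+.5)/4-.5+150)
a,b=[onz('scene',S(*p),.188) for p in ((62,242),(245,270))];d=a-b
t=np.arctan2(d[1],d[0]);q=3.9-((t-(np.pi/2+YAW))%np.pi);print(np.linalg.norm(d),t,q,q-np.pi)
q=q if q<3 else q-np.pi
if q>1.25: print(job_done())"
```

```text
0.1030924667774349 0.8181674252971297 1.4320362479079738 -1.7095564056818193
the job is handed in; nothing more can be done
None
```

The right and middle screws ran freely home and their keepers are locked. The left screw bound at about 1.45 rad, so I left it there with its keeper drawn back. No bystander looked moved in the final picture, and the job is handed in.

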